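# Load the ratchet screw press with plywood blanks and wind it down

### The job

With the small screw press still wound up, slide every long plywood blank lying on the bench into a lane of the press, one blank to a lane, each fully home against the back stop. Then flip the direction lever on the ratchet so that it tightens, swing the ratchet handle back and forth until the pressure plate is wound all the way down onto its stop, and leave the ratchet set to tighten and the blanks still home. Do not shift the short plywood stub or the tin of nails.

Things in the scene. Friction and masses are not known exactly. Their poses are not given: they have to be found in the camera images.
- press: Small screw press, fixed to the bench (place and yaw vary). Origin: at bench level under the middle of the lane mouths; x runs into the lanes, away from the robot. A flat apron 151 mm wide, top at z = 8 mm, runs from x = -125 mm to the mouths at x = 0, from where three parallel lanes run to the back stop at x = 72 mm. A pressure plate hangs under a bridge (top z = 66 mm) with a ratchet on it.
- lane_0 (a point): Middle of the mouth of the lane at y = -46 mm of the press, on its floor (z = 8 mm); axes as the press. Lanes are 41 mm wide; the 5 mm walls beside them are 17 mm high and have pointed noses that reach 15 mm forward of the mouth over the apron.
- lane_1 (a point): Middle of the mouth of the middle lane (y = 0), on its floor; axes as the press. A lintel over the mouths, x = 0 to 14 mm, leaves 20.5 mm of height; its top is 36.5 mm above the bench.
- lane_2 (a point): Middle of the mouth of the lane at y = +46 mm of the press, on its floor; axes as the press.
- wheel (a joint): Toothed ratchet wheel on the press screw (radius 38 mm, 20 teeth), rad, clockwise from above positive: 0 = plate fully up, 4.4 = plate fully down, on its stop. Starts between 0 and 0.4. Friction of 0.35 N m holds it where it is left; only the ratchet turns it.
- plate_face (a point): Middle of the underside of the aluminium pressure plate (58 x 150 mm). Wound up it is 34 mm above the lane floor, fully down 19 mm (1 mm above the 18 mm blanks); it sinks 3.4 mm per rad of the wheel.
- handle (a joint): Ratchet handle, rad, clockwise from above positive, stops at -0.5 and +0.5; at 0 it points along the press's +y. With the lever at tighten, swinging to + carries the wheel along (after up to 0.31 rad, one tooth, of lost motion; about 4 N at the grip) and swinging to - clicks back over the teeth (about 3 N), the wheel staying. At loosen: the other way round. Several strokes are needed.
- grip (a point): Middle of the upright round black grip at the handle's end: 18 mm diameter, standing free from z = 88 to 135 mm above the bench, 140 mm from the ratchet axis; this point at z = 112 mm. Can be pinched from above and turns in the fingers.
- lever_tip (a point): Upright steel post at the free end of the direction lever, 12 mm diameter, z = 92 to 118 mm (this point 106 mm). The lever runs from its pivot 46 mm back, nearly to the ratchet axis. Handle at 0: the post stands about 18 mm off the handle's centre line, to the press's +x side (far from the robot) at loosen, -x side at tighten. Pushing it over takes about 4 N and hardly turns the handle.
- stub: Short plywood stub, 45 x 70 x 22 mm, too wide for a lane; not to be moved. Origin under its centre.
- tin: Open tin of nails, 70 mm diameter, 60 mm high; not to be moved. Origin under its centre.
- blank_0: Long plywood blank, 38 x 100 x 18 mm, lying flat; long side along its own y; origin under its centre. About 50 g. May be absent.
- blank_1: Long plywood blank, 38 x 100 x 18 mm, lying flat; long side along its own y; origin under its centre. About 50 g. May be absent.
- blank_2: Long plywood blank, 38 x 100 x 18 mm, lying flat; long side along its own y; origin under its centre. About 50 g. May be absent.
- stop_1 (a point): On the front face of the steel back stop in the middle lane, 72 mm inside the mouth, 9 mm above the lane floor; the stop is the same in all lanes. A blank that is home touches it, has its middle 22 mm inside the mouth and sticks 28 mm out of the mouth over the apron.
- axis (a point): On the vertical axis of ratchet wheel, handle and screw: press x = 72 mm, y = 0, z = 68 mm. Axes as the press.
- selector (a joint): Direction lever on the ratchet, rad, clockwise from above positive, pivoted on the handle 56 mm from the ratchet axis, stops at -0.5 and +0.5: beyond -0.35 = loosen (plate goes up), beyond +0.35 = tighten (plate goes down). A sprung brass pawl under the handle follows it. Starts at loosen; stays where it is pushed.
There are look-alikes about, which are no part of the job. What is shaped like the blank_1 but yellow is not meant.

How it is judged:
By the outcome, as a careful person would: the job done as asked, in the order asked, and still so for the second after the job is handed in, with the robot touching nothing.
Of blank_0, blank_1, blank_2 only 2 to 3 are there at a start; the rules pass over those that are not, and their reading is None.
At some moment in a run one of blank_0, blank_1, blank_2 may be knocked a few centimetres aside while the robot is not near it.
Once in a run the grip may slacken for a moment while it holds something.
It also fails if it takes over 210 s, if anything falls off the work surface, if the arm or the gripper's body presses on something with over 40 N, if the wrist force passes 120 N, or if a joint passes its speed limit or range.

### The arm

A 7-joint arm with a two-finger parallel gripper is mounted at the origin on a cart in front of the work surface, level with it; the furniture and walls round the work are solid. World frame = base frame: x ahead of the robot, y to its left, z up, the work surface at z = 0. Lengths are in m, angles in rad, forces in N, time in s.
With the tool pointing down it reaches from about 0.425 to 0.825 m from the base axis. Payload 3.6 kg.
Tool frame: the origin (TCP) lies where the fingers leave the gripper's body, on its centre line; the fingertips stand 73 mm ahead of it and the grasp point (between the pads) lies 54 mm ahead of it; z points along the fingers, y is the line along which they close (so a half turn about z gives the same grasp; the last joint's range is limited). The gripper opens to 85 mm and grips with 20 to 120 N. Pads are 22 mm wide; open, the fingers measure 114 mm over their backs; the gripper's body (76 mm by 85 mm) begins 54 mm behind the grasp point. The pads swing forward as they close: fully open they stand 13 mm farther back than shut.
Start: joints at [-1.139, 0.615, -0.013, 1.423, 0.008, 1.103, -0.04], TCP at [0.288, 0.583, 0.304] pointing down, gripper open.
Joint ranges: [-3.12, 3.12], [-0.3, 2.06], [-1.34, 1.32], [0.26, 2.42], [-1.36, 4.5], [0.01, 1.98], [-2.84, 2.84]. Speed limits (rad/s): [2.79, 2.79, 3.14, 3.14, 3.14, 3.14, 3.14].

### API

Orientations are given as a unit quaternion [x, y, z, w].
In Python, from station import arm, snapshot, camera_info, ticket gives the robot as it stands. Calls block until the motion is done:
- arm.movep(position, orientation): joint-space move of the TCP to a pose.
- arm.line_to(position, velocity=0.15, ori=None): straight line of the TCP; ori=None keeps the orientation; velocity is the mean speed in m/s.
- arm.move_j(angles): joint-space move.
- arm.move_gripper(opening, effort=None): opening from 0.0 (shut) to 1.0 (fully open); effort is the grip in N (None keeps the last); returns when the fingers have stopped.
- arm.pause(seconds).
- arm.ik(position, orientation): joint angles nearest the present ones, or None.
- snapshot(name): name is "side" or "top" or "wrist"; returns the picture (420x560x3 uint8, blue, green, red); there is no depth.
- camera_info(name): a dict with "fx", "fy", "cx", "cy" (pixels), "R" (3x3) and "t" (3): a world point X has camera coordinates R X + t; the wrist camera has in their place "T_tool_cam" (4x4, takes a point from camera to tool coordinates, whose origin is the TCP and whose axes are the flange's). Camera axes: x right, y down, z forward; pixel columns grow to the right and rows downward; lengths in m; the calibration is good to about 2 mm. A picture is of the moment at which its call begins: read the wrist's pose just before it. camera_info takes no time and is no camera call.
A pose or a line that the arm cannot do raises arm.MotionError and nothing moves.
- ticket.finish_job(): hands the job in; it is judged then, once.
Readings, each from a call of its own:
- arm.read_time(): time.
- arm.read_joint_positions(): joint angles.
- arm.read_dq(): joint speeds.
- arm.read_effort(): joint torques, N m.
- arm.read_tool_pos(): TCP position.
- arm.read_eef_rot(): TCP orientation.
- arm.read_ft_force(): force on the tool from outside, world axes, zero at the start.
- arm.read_wrist_torque(): the same for the moment, N m.
- arm.read_opening(): opening from 0.0 (shut) to 1.0 (fully open).
- arm.read_finger_force(): force on a finger pad.
Only numpy, scipy, OpenCV 4.12 (cv2) and the standard library are available. Lean on these libraries where they do the work, as an engineer would, in place of code of your own. Each camera call takes 0.05 s, during which the arm holds its last target. There are 200 camera calls.

## Working session

There is one attempt and no reset: what is moved stays moved. The work goes in short steps, each a Python script; the robot and the scene stay as the last script left them, time stands still between calls to the robot, and variables do not carry over. Pictures are saved under pics/ and viewed, at most 14 in all, crops included, and the job is handed in when it is done.

```bash
ls; mkdir -p pics
python3 - <<'E'
from station import arm, snapshot, camera_info
import cv2
for n in("top","side"):
    cv2.imwrite(f"pics/{n}0.png",snapshot(n)); c=camera_info(n); print(n,c)
print(camera_info("wrist"),arm.read_time(),arm.read_eef_rot(),arm.read_tool_pos())
E
```

```text
pics
top {'fx': 453.0974590441137, 'fy': 453.0974590441137, 'cx': 273.1662953889724, 'cy': 206.7004364962518, 'R': array([[ 0.01170068, -0.9998497 ,  0.01279334],
       [-0.99647412, -0.01272229, -0.08293048],
       [ 0.08308077, -0.01177789, -0.99647321]]), 't': array([-0.10834264,  0.55967566,  1.17380733])}
side {'fx': 466.19494933104676, 'fy': 466.19494933104676, 'cx': 279.2393145082418, 'cy': 201.91173726350064, 'R': array([[ 0.9980809 , -0.06071458,  0.01217641],
       [-0.02767213, -0.61322034, -0.78942705],
       [ 0.05539655,  0.78757511, -0.6137236 ]]), 't': array([-0.54815169,  0.05827125,  1.25958539])}
{'fx': 304.28829420104563, 'fy': 304.28829420104563, 'cx': 282.651845751959, 'cy': 209.45933616516595, 'T_tool_cam': array([[ 6.45724864e-04, -9.63432325e-01, -2.67950999e-01,
         6.89269833e-02],
       [ 9.99999417e-01,  8.54118674e-04, -6.61169594e-04,
         9.09217471e-04],
       [ 8.65854111e-04, -2.67950416e-01,  9.63432315e-01,
        -6.95673527e-02],
       [ 0.00000000e+00,  0.00000000e+00,  0.00000000e+00,
         1.00000000e+00]])} 0.1 [ 2.27361308e-01  9.73809766e-01 -1.14703330e-03 -2.42721102e-04] [0.2876181  0.58230753 0.30285264]
```

View pics/top0.png

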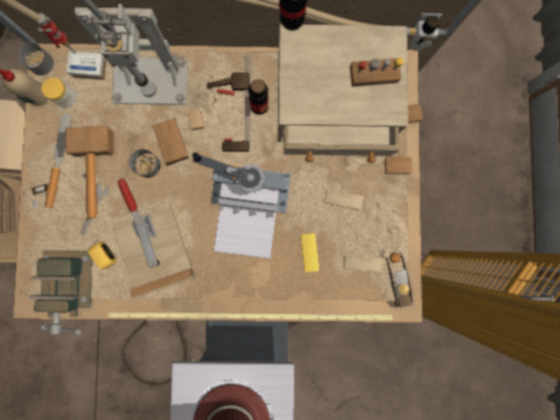

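View pics/side0.png

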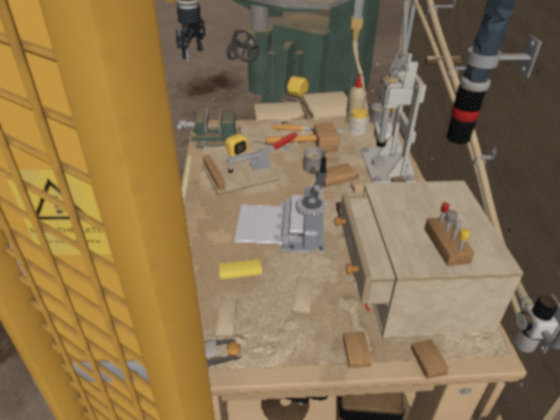

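Top view: press around (250,190), tin at (145,163), yellow decoy at (310,252), and blank candidates at (344,201) and (363,263). Other possible plywood is at (170,141), (196,119) and (398,165). I'll enlarge a crop to check the choice.

Run:
```python
import cv2
i=cv2.imread("pics/top0.png")[100:290,130:425]
cv2.imwrite("pics/topc.png",cv2.resize(i,None,fx=2.7,fy=2.7,interpolation=cv2.INTER_CUBIC))
```

```text
(no output)
```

View pics/topc.png

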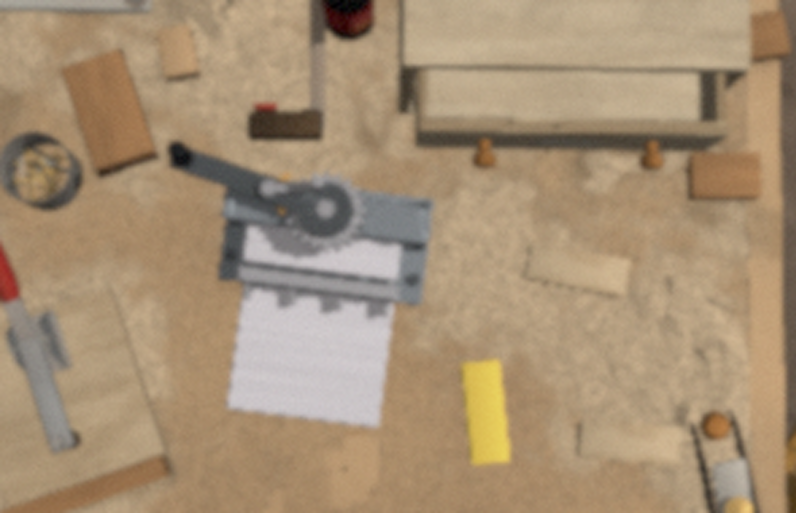

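Two blanks match the description by size and light plywood colour: top px (344,201) and (364,263). The yellow one at (310,252) is excluded. A faint pale rectangle at (261,273) may be the stub. Next I'll look at it with the wrist camera.

```bash
cat > h.py <<'E'
from station import arm, snapshot, camera_info, ticket
import numpy as np, cv2
from scipy.spatial.transform import Rotation as Rn
def cam(n):
    """-> K params, world rotation (cam->world), origin"""
    c=camera_info(n)
    if n=="wrist":
        A=Rn.from_quat(arm.read_eef_rot()).as_matrix(); p=np.array(arm.read_tool_pos()); T=c["T_tool_cam"]
        return c,A@T[:3,:3],A@T[:3,3]+p
    return c,c["R"].T,-c["R"].T@c["t"]
def ray(C,uv):
    c,R,o=C; d=R@np.array([(uv[0]-c["cx"])/c["fx"],(uv[1]-c["cy"])/c["fy"],1]); return o,d/np.linalg.norm(d)
def plane(C,uv,z):
    o,d=ray(C,uv); return o+d*(z-o[2])/d[2]
def tri(rays):
    M=sum(np.eye(3)-np.outer(d,d) for o,d in rays); b=sum((np.eye(3)-np.outer(d,d))@o for o,d in rays); return np.linalg.solve(M,b)
def proj(C,X):
    c,R,o=C; p=R.T@(np.asarray(X)-o); return np.array([c["fx"]*p[0]/p[2]+c["cx"],c["fy"]*p[1]/p[2]+c["cy"]])
def down(yaw):
    """tool down; tool y axis (closing line) at world angle yaw (mod pi)"""
    y=np.array([np.cos(yaw),np.sin(yaw),0]); z=np.array([0,0,-1.]); x=np.cross(y,z)
    return Rn.from_matrix(np.column_stack([x,y,z])).as_quat()
def shot(name,path):
    C=cam(name); im=snapshot(name)
    if path: cv2.imwrite(path,im)
    return C,im
E
python3 - <<'E'
from h import *
C=cam("top");np.set_printoptions(precision=4,suppress=True)
for k,uv,z in [("b0",(344,201),.018),("b1",(364,263),.018),("patch",(261,273),.02),("yellow",(310,252),.018),("beige",(196,119),.02),("brown",(170,141),.02),("brown2",(398,165),.02),("tin",(145,163),.06),("axis",(250,177.5),.08),("grip",(197,157),.135),
 ("a1",(215,251),.008),("a2",(271,257),.008)]:
    print(k,plane(C,uv,z))
# tool camera look direction
print(camera_info("wrist")["T_tool_cam"][:3,2])
E
```

```text
b0 [ 0.5791 -0.2901  0.018 ]
b1 [ 0.4156 -0.3428  0.018 ]
patch [ 0.3866 -0.0717  0.02  ]
yellow [ 0.4428 -0.2001  0.018 ]
beige [0.7953 0.1088 0.02  ]
brown [0.7342 0.1767 0.02  ]
brown2 [ 0.6778 -0.4351  0.02  ]
tin [0.6666 0.2303 0.06  ]
axis [ 0.6297 -0.0413  0.08  ]
grip [0.6698 0.0851 0.135 ]
a1 [0.4424 0.0512 0.008 ]
a2 [ 0.4283 -0.0975  0.008 ]
[-0.268  -0.0007  0.9634]
```

Run:
```python
from h import *
for y in(-np.pi/2,np.pi/2,0,np.pi):
    print(y,arm.ik([.5,-.28,.36],down(y)))
arm.movep([.48,-.28,.36],down(-np.pi/2)); arm.pause(.3)
C,_=shot("wrist","pics/w1.png"); np.savez("w1.npz",R=C[1],o=C[2])
arm.movep([.46,-.03,.36],down(-np.pi/2)); arm.pause(.3)
C,_=shot("wrist","pics/w2.png"); np.savez("w2.npz",R=C[1],o=C[2])
print(arm.read_time(),arm.read_joint_positions())
cv2.imwrite("pics/w12.png",np.vstack([cv2.imread("pics/w1.png")[100:],cv2.imread("pics/w2.png")])[:,:][:600]) if 0 else None
```

```text
-1.5707963267948966 [-0.17340994  0.69062049  1.19613878  1.58877124 -0.65830035  1.32127938
 -0.45642124]
1.5707963267948966 [ 0.17851195  0.47217055  0.4620519   1.57869614 -0.22463843  1.14378707
  2.26110786]
0 [-0.04200623  0.55744558  0.86085682  1.58529096 -0.44396714  1.20566432
  0.90529193]
3.141592653589793 [-0.1547208   0.66158705  1.1354062   1.58830408 -0.61753837  1.29439775
 -2.06677819]
4.8833 [-0.75908136  0.43894895  1.14033987  1.8749568  -0.44429852  1.11457311
 -1.02360933]
```

View pics/w1.png

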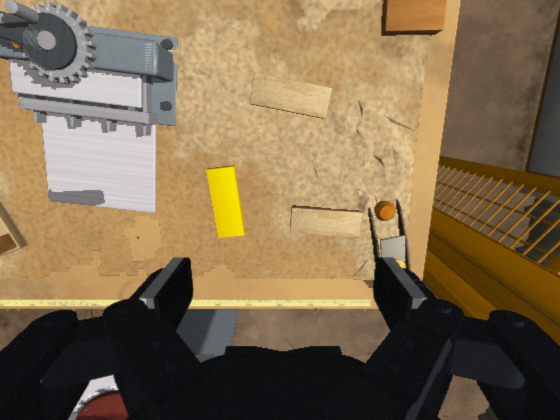

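View pics/w2.png

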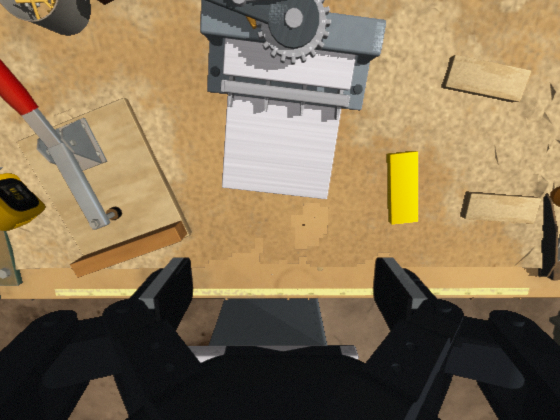

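w1 shows the blanks at (291,96) and (326,221). w2 shows the same two at (488,78) and (503,208), the yellow decoy at (403,187), and the apron front corners at (222,187) and (327,198). The pale patch is only flat bench grain, so there are two blanks. Now I'll measure the blanks and the press.

```bash
cat >> h.py <<'E'
def best_blank(im,seed,area):
    """plywood rectangle near seed: smooth pale region -> minAreaRect"""
    L=cv2.cvtColor(cv2.GaussianBlur(im,(5,5),0),cv2.COLOR_BGR2LAB).astype(float)
    s=np.round(seed).astype(int); ref=np.median(L[s[1]-4:s[1]+5,s[0]-12:s[0]+13].reshape(-1,3),axis=0)
    best=None
    for th in (6,8,10,12,15,18,22):
        m=((np.linalg.norm((L-ref)*[.7,1.5,1.5],axis=2)<th)*255).astype(np.uint8)
        m=cv2.morphologyEx(cv2.morphologyEx(m,cv2.MORPH_OPEN,np.ones((5,5))),cv2.MORPH_CLOSE,np.ones((7,7)))
        for c in cv2.findContours(m,cv2.RETR_EXTERNAL,cv2.CHAIN_APPROX_NONE)[0]:
            if cv2.pointPolygonTest(c,(float(s[0]),float(s[1])),False)<0: continue
            r=cv2.minAreaRect(c); a=r[1][0]*r[1][1]
            if a<1: continue
            e=abs(np.log(a/area))+2*(1-cv2.contourArea(c)/a)
            if best is None or e<best[0]: best=(e,r,th)
    return best
E
python3 - <<'E'
from h import *
np.set_printoptions(precision=4,suppress=True)
ci=camera_info("wrist"); V={}
for w in("w1","w2"):
    d=np.load(w+".npz"); V[w]=((ci,d["R"],d["o"]),cv2.imread(f"pics/{w}.png"))
for n,s1,s2 in(("A",(291,96),(488,78)),("B",(326,221),(503,208))):
    P=[]
    for w,s in(("w1",s1),("w2",s2)):
        C,im=V[w]; f=304/(C[2][2]-.018)
        e,r,th=best_blank(im,s,.038*.1*f*f); print(n,w,e,th,r)
        b=np.array([plane(C,p,.018)[:2] for p in cv2.boxPoints(r)]); print("  ctr",b.mean(0),"sides",np.linalg.norm(b[0]-b[1]),np.linalg.norm(b[1]-b[2]))
        i=1 if np.linalg.norm(b[0]-b[1])<np.linalg.norm(b[1]-b[2]) else 0
        v=b[i+1]-b[i]; print("  long yaw",np.arctan2(v[1],v[0])%np.pi)
        P.append(ray(C,r[0]))
    print(" tri",tri(P))
# apron
for w in V:
    C,im=V[w]; hsv=cv2.cvtColor(im,cv2.COLOR_BGR2HSV)
    m=((hsv[...,1]<35)&(hsv[...,2]>165)).astype(np.uint8)*255
    m=cv2.morphologyEx(cv2.morphologyEx(m,cv2.MORPH_CLOSE,np.ones((5,5))),cv2.MORPH_OPEN,np.ones((9,9)))
    for c in cv2.findContours(m,0,2)[0]:
        if cv2.contourArea(c)>1500:
            ap=cv2.approxPolyDP(c,5,True)[:,0]; print(w,[(tuple(p),plane(C,p,.008)[:2].round(4)) for p in ap])
vis=[cv2.resize(V["w2"][1][0:215,200:400],None,fx=2.6,fy=2.6,interpolation=cv2.INTER_CUBIC)]
cv2.imwrite("pics/press.png",vis[0])
E
```

```text
A w1 0.6234790584659389 8 ((295.78326416015625, 94.97174835205078), (67.78599548339844, 28.11237335205078), 11.003539085388184)
  ctr [ 0.5834 -0.2956] sides 0.033415554030797934 0.0851533931316967
  long yaw 1.3936866573234734
A w2 1.100989844046452 6 ((493.8174743652344, 80.18464660644531), (65.3174819946289, 24.155872344970703), 14.931416511535645)
  ctr [ 0.5805 -0.296 ] sides 0.027068578325832496 0.0844699610778391
  long yaw 1.3395460536134072
 tri [ 0.5821 -0.2954  0.0184]
B w1 0.534673364188798 12 ((330.5662536621094, 222.7085418701172), (73.31391906738281, 23.2771053314209), 2.935673236846924)
  ctr [ 0.4128 -0.3471] sides 0.03465584022389934 0.10338265991005177
  long yaw 1.5186091268406827
B w2 0.6397383533501695 10 ((507.619873046875, 208.5424041748047), (65.70237731933594, 23.338104248046875), 2.7927021980285645)
  ctr [ 0.4131 -0.3463] sides 0.03412804523615266 0.09230387845358658
  long yaw 1.5195626241391909
 tri [ 0.4128 -0.3472  0.0168]
w1 [((np.int32(47), np.int32(117)), array([0.5567, 0.0336])), ((np.int32(48), np.int32(189)), array([0.4594, 0.0524])), ((np.int32(
[... 1337 characters left out ...]
2(118)), array([ 0.5358, -0.0375])), ((np.int32(286), np.int32(107)), array([ 0.5496, -0.0348])), ((np.int32(276), np.int32(105)), array([ 0.5521, -0.0217])), ((np.int32(253), np.int32(113)), array([0.5422, 0.0088])), ((np.int32(249), np.int32(101)), array([0.5571, 0.0136]))]
w2 [((np.int32(263), np.int32(70)), array([ 0.5944, -0.0054])), ((np.int32(263), np.int32(78)), array([ 0.585 , -0.0053])), ((np.int32(349), np.int32(88)), array([ 0.5729, -0.1163])), ((np.int32(353), np.int32(60)), array([ 0.6059, -0.1195])), ((np.int32(305), np.int32(46)), array([ 0.622 , -0.0585])), ((np.int32(293), np.int32(51)), array([ 0.6164, -0.0435])), ((np.int32(292), np.int32(65)), array([ 0.6002, -0.0424]))]
```

View pics/press.png

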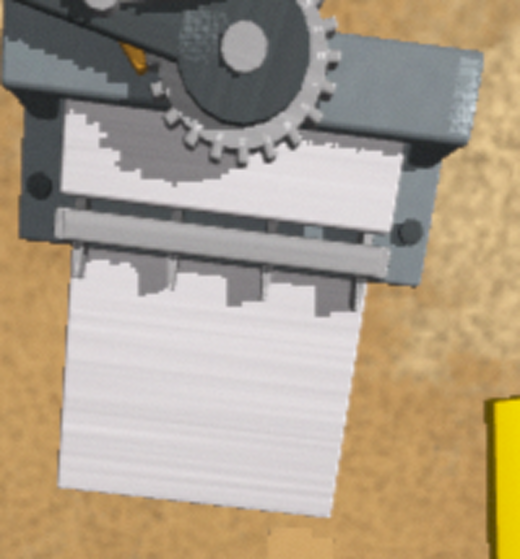

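The press crop shows the apron front corners at crop (60,487) and (330,515), the lintel, and the white plate under the bridge. I'll take a closer look at the lane mouths, then at blank A.

```bash
cat >> h.py <<'E'
psi=-.097; P0=np.array([.5596,-.0333])
def W(x,y,z=None):
    c,s=np.cos(psi),np.sin(psi); q=P0+np.array([c*x-s*y,s*x+c*y]); return q if z is None else np.append(q,z)
def toP(q):
    c,s=np.cos(psi),np.sin(psi); d=np.asarray(q)[:2]-P0; return np.array([c*d[0]+s*d[1],-s*d[0]+c*d[1]])
E
python3 - <<'E'
from h import *
arm.movep(W(-.06,0,.24),down(psi+np.pi/2)); arm.pause(.3)
C,im=shot("wrist","pics/w3.png"); np.savez("w3.npz",R=C[1],o=C[2])
for p in [(-.125,.0755,.008),(-.125,-.0755,.008),(-.015,.069,.025),(-.015,.023,.025),(-.015,-.023,.025),(-.015,-.069,.025)]:
    u=proj(C,W(*p)); cv2.drawMarker(im,tuple(int(round(a)) for a in u),(0,0,255),0,8,1)
cv2.imwrite("pics/w3m.png",im)
q=arm.read_joint_positions(); print(q)
arm.movep([.55,-.29,.24],down(np.pi/2*0+.0)); arm.pause(.3); print(arm.read_joint_positions(),arm.read_time())
C,im=shot("wrist","pics/w4.png"); np.savez("w4.npz",R=C[1],o=C[2])
E
```

```text
[-0.10509353  0.47101232  0.16737848  1.93283826 -0.11151453  0.74650834
  1.60020981]
[ 0.1159348   0.69428217  0.57787965  1.60181188 -0.43620719  0.97734674
  0.83745282] 8.8167
```

View pics/w3m.png

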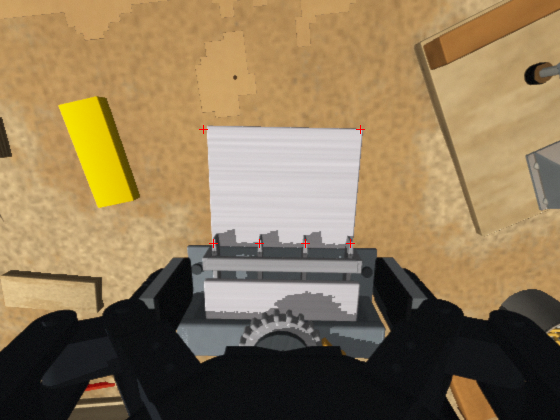

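View pics/w4.png

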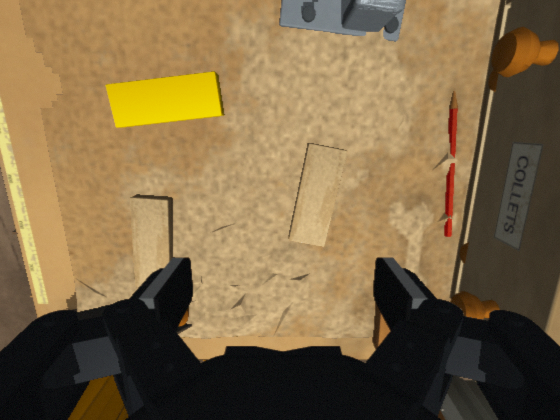

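w3 shows the press pose marks within a few pixels of the apron corners (207,127)/(361,129) and the noses. w4 shows blank A with corners about (308,143), (346,150), (325,246), (290,238). I'll zoom in once on both.

Run:
```python
import cv2,numpy as np
a=cv2.resize(cv2.imread("pics/w3.png")[215:270,190:380],None,fx=4,fy=4,interpolation=cv2.INTER_CUBIC)
b=cv2.resize(cv2.imread("pics/w4.png")[130:260,270:370],None,fx=2.8,fy=2.8,interpolation=cv2.INTER_CUBIC)
c=cv2.resize(cv2.imread("pics/w3.png")[115:140,195:375],None,fx=2.6,fy=2.6,interpolation=cv2.INTER_CUBIC)
o=np.zeros((600,770,3),np.uint8); o[:220,:760]=a; o[230:230+b.shape[0],:b.shape[1]]=b; o[300:300+c.shape[0],290:290+c.shape[1]]=c
cv2.imwrite("pics/z.png",o)
```

```text
(no output)
```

View pics/z.png

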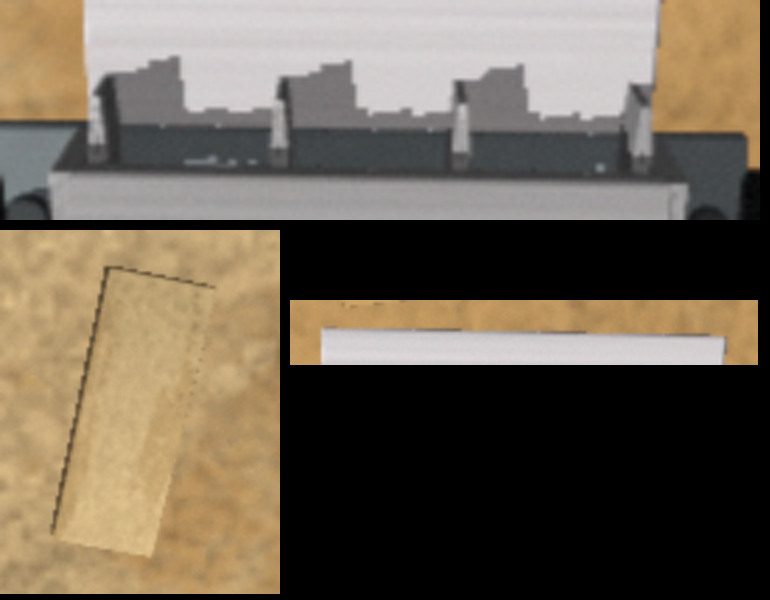

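Run:
```python
from h import *
np.set_printoptions(precision=4,suppress=True)
ci=camera_info("wrist")
L=lambda w:(ci,*[np.load(w+".npz")[k] for k in("R","o")])
C=L("w3")
g=lambda pts,z:np.array([plane(C,p,z)[:2] for p in pts])
top=g([(214.2,239.2),(260,240),(305.3,241.2),(351.2,241)],.025); bot=g([(216.5,233.7),(261.5,234.5),(305,235.5),(349.2,236.2)],.008); fr=g([(206.9,125.8),(362.3,129.2)],.008)
for n,a in(("top",top),("bot",bot),("front",fr)): print(n,a.tolist(),"\n press",np.array([toP(q) for q in a]).tolist())
# height check: apron front corners w1/w2/w3, nose
d2=L("w2");print("corner tri",tri([ray(C,(206.9,125.8)),ray(d2,(326.5,198))]),tri([ray(C,(362.3,129.2)),ray(d2,(222.5,187.5))]))
C=L("w4"); b=g([(307.5,143.2),(346.8,150.4),(324.3,246.4),(288.6,238.9)],.018); print(b,b.mean(0),[np.linalg.norm(b[i]-b[i-1]) for i in range(4)])
v=b[0]-b[3]+b[1]-b[2]; print("yaw",np.arctan2(v[1],v[0]))
```

```text
top [[0.5346006464484065, -0.09838159744437416], [0.5398289984702129, -0.05298285035986424], [0.5454423164887052, -0.00805503293730338], [0.5496258731864434, 0.03761667993574683]] 
 press [[-0.018578816373930537, -0.06719679743896213], [-0.017771817867805732, -0.021505106125132026], [-0.016536054441169363, 0.02375515244996984], [-0.016795376051859864, 0.0696173400962625]]
bot [[0.5348649643094333, -0.09971253384953166], [0.5402925821023165, -0.05268562823464622], [0.5457991366175795, -0.007187812719594771], [0.5510487789841583, 0.039133761085119075]] 
 press [[-0.0181868425466901, -0.06849587871624613], [-0.017339198811714935, -0.02116438405660619], [-0.01626490016521138, 0.024652853329440345], [-0.015526085280943354, 0.07126509525459682]]
front [[0.4256400671297027, -0.09198361202926872], [0.44306056628205137, 0.05575350335398827]] 
 press [[-0.12764682427785248, -0.07138149751297834], [-0.1246162537739026, 0.07734827319518674]]
corner tri [ 0.4255 -0.0933  0.0032] [0.443  0.054  0.0131]
[[ 0.5729 -0.2364]
 [ 0.6102 -0.243 ]
 [ 0.5928 -0.3404]
 [ 0.5559 -0.3322]] [ 0.583 -0.288] [np.float64(0.09732726924756666), np.float64(0.03783154965813521), np.float64(0.0989591199493002), np.float64(0.03771873370139438)]
yaw 1.3945935675308359
```

```bash
sed -i 's/^psi=.*/psi=-.113; P0=np.array([.5579,-.0319])/' h.py
cat >> h.py <<'E'
OFF=.025
def grasp(c,yaw,op=.68):
    g=np.array(c)+OFF*np.array([np.cos(yaw),np.sin(yaw)]); q=down(yaw-np.pi/2)
    arm.move_gripper(op); arm.movep(np.append(g,.16),q); arm.line_to(np.append(g,.0775),.1)
    arm.move_gripper(.2,40); arm.pause(.1)
    print("opening mm",arm.read_opening()*85,"ff",arm.read_finger_force())
    arm.line_to(np.append(g,.16),.15); return arm.read_opening()*85
def slide_to(x,y,z,v=.05,step=.006,lim=10):
    """stepwise slide along press x to tool x, stops at force; returns (reached x, force)"""
    f0=np.array(arm.read_ft_force()); cur=toP(arm.read_tool_pos())[0]
    while cur<x-1e-4:
        cur=min(cur+step,x); arm.line_to(W(cur,y,z),v)
        f=np.linalg.norm((np.array(arm.read_ft_force())-f0)[:2])
        if f>lim: break
    return cur,f
def insert(y):
    q=down(psi+np.pi/2)
    arm.movep(W(-.07-OFF,y,.15),q); arm.line_to(W(-.07-OFF,y,.0868),.1)
    print("held mm",arm.read_opening()*85, "slide",slide_to(-.042,y,.0868,lim=15))
E
python3 - <<'E'
from h import *
grasp((.583,-.288),1.3946)
insert(-.046); print(arm.read_ft_force(),arm.read_time(),arm.read_tool_pos())
E
```

```text
opening mm 36.89501492635662 ff 41.4349365234375
held mm 36.589569255731256 slide (-0.042, np.float64(2.898487846264538))
[-0.29407507 -3.35621834 -1.08866743] 15.975 [ 0.51128666 -0.07316979  0.08679131]
```

```bash
cat >> h.py <<'E'
def push(y,lim=9):
    q=down(psi+np.pi/2); p=toP(arm.read_tool_pos())
    arm.move_gripper(.62); arm.line_to(W(p[0],p[1],.15),.15)
    arm.line_to(W(-.1,y,.15),.15); arm.move_gripper(0.,40); arm.line_to(W(-.1,y,.0845),.12)
    r=slide_to(-.03,y,.0845,v=.06,step=.003,lim=lim); print("push end",r)
    p=toP(arm.read_tool_pos()); arm.line_to(W(p[0]-.02,y,.0845),.1); arm.line_to(W(p[0]-.02,y,.15),.2)
    return r
E
python3 - <<'E'
from h import *
push(-.046); print(arm.read_time())
arm.movep([.40,-.34,.22],down(0)); arm.pause(.3)
C,im=shot("wrist","pics/w5.png"); np.savez("w5.npz",R=C[1],o=C[2]); print(proj(C,(.413,-.347,.018)))
top=snapshot("top"); cv2.imwrite("pics/top1.png",top)
u=proj(C,(.413,-.347,.018)).astype(int); c=im
t=cv2.resize(top[170:270,200:300],None,fx=2.3,fy=2.3,interpolation=cv2.INTER_CUBIC)
o=np.zeros((420,800,3),np.uint8); o[:,:560]=im; o[:230,565:795]=t; cv2.imwrite("pics/v5.png",o)
E
```

```text
push end (np.float64(-0.030796534965036333), np.float64(10.144163903498603))
25.275
[296.75849607 210.93232713]
```

View pics/v5.png

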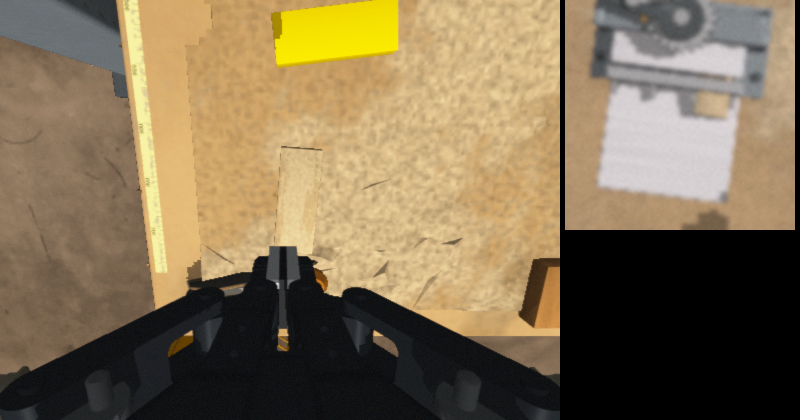

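Blank A now sticks out of lane 0 by about 28 mm (top crop, 11 px), with a firm contact force. Blank B's +y end is at (282,147)–(322,150) in the wrist view, and its left edge runs down to (274,246).

Run:
```python
from h import *
np.set_printoptions(precision=4,suppress=True)
C=(camera_info("wrist"),*[np.load("w5.npz")[k] for k in("R","o")])
a,b,c,d=[plane(C,p,.018)[:2] for p in((282,147.5),(322,150),(274,246),(313.5,252))]
v=(a-c)/np.linalg.norm(a-c)+(b-d)/np.linalg.norm(b-d); yaw=np.arctan2(v[1],v[0]); v/=np.linalg.norm(v)
ctr=(a+b)/2-.05*v; print(np.linalg.norm(a-b),yaw,ctr)
assert abs(np.linalg.norm(a-b)-.038)<.004 and np.linalg.norm(ctr-[.413,-.347])<.012
arm.line_to(np.append(np.array(arm.read_tool_pos())[:2],.24))
w=grasp(ctr,yaw); print(arm.read_time())
if w>33: insert(.046); push(.046); print(arm.read_time())
arm.movep(W(-.06,0,.24),down(psi+np.pi/2)); arm.pause(.2)
C,im=shot("wrist","pics/w6.png"); np.savez("w6.npz",R=C[1],o=C[2])
top=snapshot("top")
o=np.zeros((420,800,3),np.uint8); o[:,:560]=im; o[:230,565:795]=cv2.resize(top[170:270,200:300],None,fx=2.3,fy=2.3,interpolation=cv2.INTER_CUBIC); cv2.imwrite("pics/v6.png",o)
```

```text
0.03517825697889864 1.5068904878170073 [ 0.4136 -0.3402]
opening mm 36.74755001843263 ff 41.61017596721649
30.2
held mm 36.724525451072964 slide (-0.042, np.float64(1.6593906220037766))
push end (np.float64(-0.03073887862608238), np.float64(10.25987344590239))
43.975
```

View pics/v6.png

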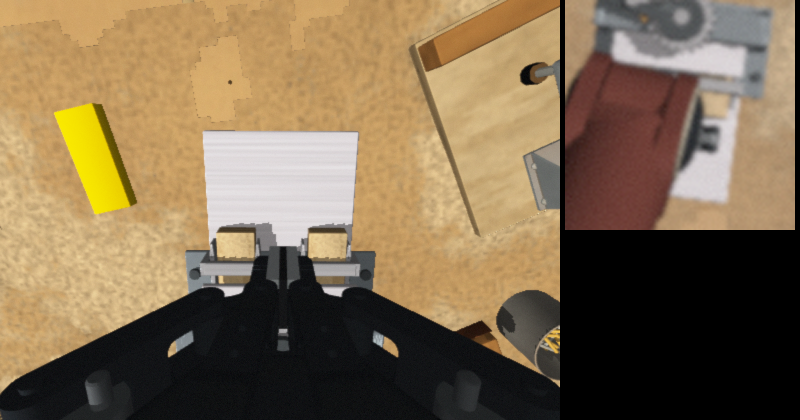

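Both blanks stick out equally, at (236,243) and (328,243) in the wrist view. Next I'll find the ratchet lever post and grip from two wrist places.

Run:
```python
from h import *
np.set_printoptions(precision=4,suppress=True)
C=(camera_info("wrist"),*[np.load("w6.npz")[k] for k in("R","o")])
print("rear edges press",[toP(plane(C,p,.026)) for p in((236,228.5),(328,228.5))])
ims=[]
for i,(x,y) in enumerate([(.11,-.0),(.11,.09)]):
    arm.movep(W(x,y,.30),down(psi+np.pi/2)); arm.pause(.3)
    C,im=shot("wrist",f"pics/r{i}.png"); np.savez(f"r{i}.npz",R=C[1],o=C[2]); ims.append(im)
    print([proj(C,W(*p)) for p in((.072,0,.068),(.094,.01,.118),(.1,.137,.135))])
print(arm.read_time())
cv2.imwrite("pics/v7.png",np.hstack([cv2.resize(ims[0][0:300,180:480],(400,400)),cv2.resize(ims[1][0:300,130:430],(400,400))]))
```

```text
rear edges press [array([-0.0325, -0.0435]), array([-0.0327,  0.0464])]
[array([281.4082, 158.173 ]), array([293.0219, 190.6826]), array([453.3942, 202.6341])]
[array([191.9312, 157.1267]), array([188.8111, 189.489 ]), array([342.8262, 201.0128])]
46.6583
```

View pics/v7.png

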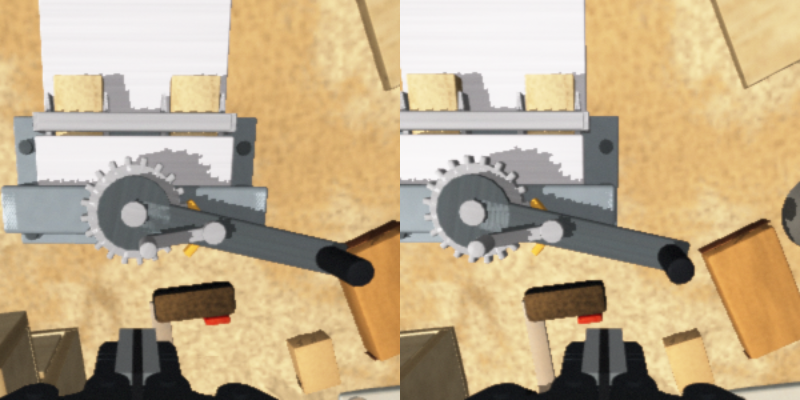

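Composite of r0 and r1: post head at r0 (292,187) and r1 (187,187), lever pivot cap at r0 (340,175), and grip top at r0 (447,204) and r1 (341,201). The lever is on the far side, meaning loosen.

Run:
```python
from h import *
np.set_printoptions(precision=4,suppress=True)
V=[]
for i in(0,1):
    C=(camera_info("wrist"),*[np.load(f"r{i}.npz")[k] for k in("R","o")]); V.append((C,cv2.imread(f"pics/r{i}.png")))
def circ(i,s,r,bright):
    im=cv2.cvtColor(V[i][1],cv2.COLOR_BGR2GRAY).astype(int); x,y=s; w=im[y-r:y+r,x-r:x+r]
    m=(w>135) if bright else (w<45)
    if not bright: return s
    n,l,st,ce=cv2.connectedComponentsWithStats(m.astype(np.uint8)); k=l[r,r] or 1+np.argmax(st[1:,4]); return ce[k]+[x-r,y-r]
for n,s0,s1,b in(("post",(292,187),(187,187),1),("pivot",(340,175),(243,174),1),("axis",(280,160),(184,159),1),("grip",(448,204),(341,201),0)):
    a,c=circ(0,s0,11,b),circ(1,s1,11,b); X=tri([ray(V[0][0],a),ray(V[1][0],c)]); print(n,a,c,X,"press",toP(X))
# blank rear edge / lintel profile
for i,cols in((0,(238,325)),(1,)) if 0 else ((0,(238,325)),):
    C,im=V[i]; g=cv2.cvtColor(im,cv2.COLOR_BGR2GRAY)
    for c in cols: print(c,[(r,int(g[r,c-4:c+5].mean()),im[r,c-4:c+5].mean(0).astype(int).tolist()) for r in list(range(50,64))+list(range(80,90))])
    for c in cols: print([ (r,round(toP(plane(C,(c,r),.026))[0]*1e3,1)) for r in range(52,62)],[ (r,round(toP(plane(C,(c,r),.0365))[0]*1e3,1)) for r in range(80,90,2)])
```

```text
post [291.5338 190.5574] [185.7143 190.0139] [ 0.6516 -0.0339  0.1219] press [0.0934 0.0086]
pivot [338.8538 174.7538] [241.8669 173.5817] [0.6473 0.0105 0.0953] press [0.0841 0.0522]
axis [279.9028 160.3819] [183.6512 159.5282] [ 0.6292 -0.0413  0.0897] press [ 0.0719 -0.0013]
grip (448, 204) (341, 201) [0.6752 0.0927 0.1275] press [0.1025 0.137 ]
238 [(50, 243, [243, 242, 244]), (51, 242, [242, 241, 244]), (52, 241, [241, 240, 243]), (53, 240, [239, 239, 242]), (54, 242, [241, 241, 243]), (55, 240, [238, 239, 243]), (56, 217, [182, 216, 233]), (57, 218, [163, 218, 238]), (58, 216, [161, 216, 237]), (59, 215, [160, 215, 236]), (60, 214, [160, 214, 236]), (61, 214, [160, 214, 235]), (62, 214, [160, 214, 236]), (63, 216, [161, 216, 237]), (80, 219, [164, 219, 239]), (81, 217, [162, 217, 237]), (82, 202, [149, 201, 223]), (83, 174, [131, 172, 194]), (84, 159, [153, 158, 164]), (85, 189, [189, 188, 190]), (86, 199, [199, 198, 201]), (87, 201, [201, 201, 202]), (88, 202, [202, 201, 203]), (89, 201, [200, 200, 202])]
325 [(50, 241, [241, 240, 242]), (51, 240, [240, 239, 242]), (52, 239, [
[... 642 characters left out ...]
at64(-30.6)), (54, np.float64(-29.6)), (55, np.float64(-28.7)), (56, np.float64(-27.8)), (57, np.float64(-26.8)), (58, np.float64(-25.9)), (59, np.float64(-24.9)), (60, np.float64(-24.0)), (61, np.float64(-23.1))] [(80, np.float64(-3.5)), (82, np.float64(-1.6)), (84, np.float64(0.3)), (86, np.float64(2.2)), (88, np.float64(4.1))]
[(52, np.float64(-31.5)), (53, np.float64(-30.6)), (54, np.float64(-29.7)), (55, np.float64(-28.8)), (56, np.float64(-27.8)), (57, np.float64(-26.9)), (58, np.float64(-25.9)), (59, np.float64(-25.0)), (60, np.float64(-24.1)), (61, np.float64(-23.1))] [(80, np.float64(-3.5)), (82, np.float64(-1.6)), (84, np.float64(0.3)), (86, np.float64(2.2)), (88, np.float64(4.1))]
```

Checks out: blank rears are at x = -28 and the lintel at 0, so both are home. The axis is at (72,-1), and the post is at lateral +19, radial 14, with handle φ ≈ 0.22. Now I'll push the lever over.

```bash
cat >> h.py <<'E'
AX=np.array([.072,-.001])
def H(phi,u,n,z):
    """point given along handle (u) and across (n, + = far/loosen side) in world"""
    q=AX+u*np.array([np.sin(phi),np.cos(phi)])+n*np.array([np.cos(phi),-np.sin(phi)]); return W(q[0],q[1],z)
E
python3 - <<'E'
from h import *
np.set_printoptions(precision=3,suppress=True)
phi=.22; q=down(psi-phi); nw=(H(phi,0,1,0)-H(phi,0,0,0))
arm.movep(H(phi,.016,.055,.23),q); arm.line_to(H(phi,.016,.055,.173),.1); arm.pause(.2)
f0=np.array(arm.read_ft_force()); n=.055; log=[]
while n>-.022:
    n-=.003; arm.line_to(H(phi,.016,n,.173),.06); f=(np.array(arm.read_ft_force())-f0)@nw; log.append((round(n*1e3),round(float(f),1)))
    if f>14: break
print(log,arm.read_tool_pos(),H(phi,.016,n,.173),arm.read_time())
arm.line_to(H(phi,.016,n+.02,.173),.1); arm.line_to(H(phi,.016,n+.02,.25),.15)
arm.movep(W(.11,0,.30),down(psi+np.pi/2)); arm.pause(.3)
C,im=shot("wrist","pics/r2.png"); np.savez("r2.npz",R=C[1],o=C[2])
cv2.imwrite("pics/v8.png",cv2.resize(im[20:300,180:500],None,fx=2,fy=2)); print(arm.read_time())
E
```

```text
[(52, -0.8), (49, 0.8), (46, 0.1), (43, -0.4), (40, -0.8), (37, 1.4), (34, 4.3), (31, 4.4), (28, 3.4), (25, 3.1), (22, 4.1), (19, 3.0), (16, 2.5), (13, 1.5), (10, 2.3), (7, 3.1), (4, 2.5), (1, 5.3), (-2, 4.8), (-5, 7.7), (-8, 9.8), (-11, 13.4), (-14, 17.9)] [ 0.627 -0.025  0.174] [ 0.621 -0.021  0.173] 54.5583
57.2583
```

View pics/v8.png

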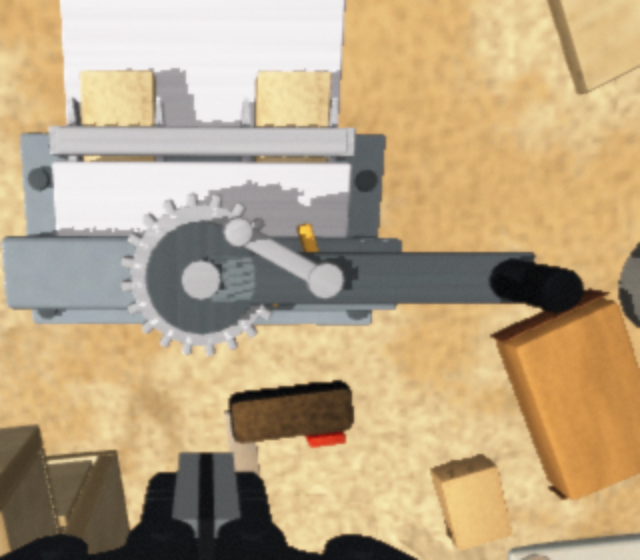

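The lever is over on the near side (post (238,231), pivot (326,279) in the crop), so it's set to tighten. The handle swung to about 0 with the push, and the grip top is at crop (560,289). Now I'll pinch the grip and stroke.

```bash
cat > stroke.py <<'E'
from h import *
R=.14
def phi_act():
    p=toP(arm.read_tool_pos())-AX; return np.arctan2(p[0],p[1]),np.hypot(*p)
def sweep(a,b,z,f0,lim):
    s=np.sign(b-a); fm=0; phi=a
    while s*(b-phi)>1e-3:
        phi=phi+s*min(.08,abs(b-phi)); arm.line_to(H(phi,R,0,z),.16,ori=down(psi-phi))
        t=(H(phi,0,1,0)-H(phi,0,0,0)); f=-float((np.array(arm.read_ft_force())-f0)@t)*s; fm=max(fm,f)
        if f>lim: break
    return phi,fm,f
E
python3 - <<'E'
from stroke import *
np.set_printoptions(precision=3,suppress=True)
C=(camera_info("wrist"),*[np.load("r2.npz")[k] for k in("R","o")])
g=toP(plane(C,(180+560/2,20+289/2),.135))-AX; phi=np.arctan2(g[0],g[1]); print("grip",g,np.hypot(*g),phi)
assert abs(np.hypot(*g)-.14)<.01
z=.168
arm.move_gripper(.6); arm.movep(H(phi,R,0,.25),down(psi-phi)); arm.line_to(H(phi,R,0,z),.1); arm.pause(.1)
f0=np.array(arm.read_ft_force())
arm.move_gripper(0.,40); print("open mm",arm.read_opening()*85,phi_act(),np.array(arm.read_ft_force())-f0,arm.read_time())
for k in range(2):
    r=sweep(phi,-.47,z,f0,20); print("back",r,phi_act(),arm.read_opening()*85)
    r=sweep(r[0],.47,z,f0,20); phi=r[0]; print("fwd",r,phi_act(),arm.read_opening()*85,arm.read_time())
E
```

```text
grip [-0.002  0.138] 0.13832735626368692 -0.010934318963429836
open mm 16.941137299644605 (np.float64(-0.008375622841094426), np.float64(0.14008897165308562)) [-0.335  0.596  2.416] 60.6083
back (np.float64(-0.47), np.float64(0.030395722700429575), np.float64(-0.5587468379214886)) (np.float64(-0.4677318741785905), np.float64(0.13989642717935402)) 17.07280069913378
fwd (np.float64(0.47), np.float64(1.1136239215027857), np.float64(0.14910165070079373)) (np.float64(0.474325829332486), np.float64(0.1404825733823341)) 17.03937996002538 65.1083
back (np.float64(-0.47), np.float64(0.43917819838195193), np.float64(-0.7119555393303015)) (np.float64(-0.47300069319774257), np.float64(0.13995195303228278)) 16.746778410400232
fwd (np.float64(0.47), np.float64(0.7921850183827024), np.float64(-0.34513541081899635)) (np.float64(0.4722855459113864), np.float64(0.14045734116841818)) 16.750641191120003 71.1083
```

Run:
```python
from stroke import *
z=.168; phi=phi_act()[0]; f0=np.array([0,0,0.]); 
for k in range(5):
    r=sweep(phi,-.47,z,f0,25); print("back",[round(float(v),2) for v in r],round(phi_act()[0],3))
    r=sweep(r[0],.47,z,f0,15); phi=r[0]; a=phi_act()[0]; print("fwd",[round(float(v),2) for v in r],round(a,3),arm.read_opening()*85,arm.read_time(),arm.read_finger_force())
    if r[2]>15: break
```

```text
back [-0.47, 0.0, -1.96] -0.475
fwd [0.47, 1.08, 0.61] 0.472 16.805352238487018 77.1083 39.54145073890686
back [-0.47, 0.07, -1.4] -0.476
fwd [0.47, 1.12, 0.25] 0.471 16.47339864246922 83.1083 39.55509424209595
back [-0.47, 0.15, -0.93] -0.476
fwd [0.47, 1.27, 1.27] 0.471 16.852647442229177 89.1083 39.56260800361633
back [-0.47, 0.32, -1.41] -0.477
fwd [0.47, 2.45, 0.35] 0.471 17.23873478272397 95.1083 39.56755578517914
back [-0.47, 0.0, -1.11] -0.477
fwd [0.47, 3.29, 3.29] 0.463 16.923264537673486 101.1083 39.75776195526123
```

Run:
```python
from stroke import *
z=.168; phi=phi_act()[0]; f0=np.array([0,0,0.]); 
for k in range(2):
    r=sweep(phi,-.47,z,f0,25); print("back",[round(float(v),2) for v in r],round(phi_act()[0],3))
    r=sweep(r[0],.47,z,f0,20); phi=r[0]; a=phi_act()[0]; print("fwd",[round(float(v),2) for v in r],round(a,3),arm.read_opening()*85,arm.read_time(),arm.read_finger_force())
    if r[2]>20: break
```

```text
back [-0.47, 0.04, -0.77] -0.476
fwd [0.47, 10.11, 6.56] 0.458 16.828963771048567 107.1083 40.11590838432312
back [-0.47, 0.0, -1.75] -0.481
fwd [0.47, 15.15, 15.15] 0.428 16.85179727034933 113.1083 42.855504155159
```

Run:
```python
from stroke import *
z=.168; f0=np.array([0,0,0.]); phi=.47
for tgt in(-.47,.47):
    log=[]; 
    while abs(tgt-phi)>1e-3:
        r=sweep(phi,phi+np.clip(tgt-phi,-.06,.06),z,f0,25); phi=r[0]; a=phi_act()
        log.append((round(float(phi),2),round(float(a[0]-phi),3),round(float(a[1]),4),round(r[2],1)))
        if r[2]>25: break
    print(log)
print(arm.read_time())
```

```text
[(0.41, -0.033, 0.1397, np.float64(-11.7)), (0.35, -0.02, 0.1397, np.float64(-6.1)), (0.29, -0.011, 0.1396, np.float64(-2.8)), (0.23, -0.007, 0.1394, np.float64(-1.6)), (0.17, -0.012, 0.1393, np.float64(-4.0)), (0.11, -0.016, 0.1392, np.float64(-5.1)), (0.05, -0.015, 0.1391, np.float64(-4.2)), (-0.01, -0.013, 0.139, np.float64(-3.2)), (-0.07, -0.009, 0.139, np.float64(-2.3)), (-0.13, -0.008, 0.1389, np.float64(-0.4)), (-0.19, -0.007, 0.1389, np.float64(-1.8)), (-0.25, -0.008, 0.1389, np.float64(0.5)), (-0.31, -0.008, 0.1389, np.float64(-0.4)), (-0.37, -0.009, 0.1389, np.float64(-2.4)), (-0.43, -0.01, 0.1389, np.float64(-0.4)), (-0.47, -0.008, 0.1389, np.float64(-0.3))]
[(-0.41, 0.001, 0.1389, np.float64(-0.9)), (-0.35, -0.004, 0.1389, np.float64(0.5)), (-0.29, -0.009, 0.139, np.float64(1.9)), (-0.23, -0.011, 0.139, np.float64(3.2)), (-0.17, -0.009, 0.1391, np.float64(3.3)), (-0.11, -0.006, 0.1392, np.float64(2.9)), (-0.05, 0.001, 0.1392, np.float64(-0.8)), (0.01, -0.003, 0.1392, np.float64(0.9)), (0.07, -0.016, 0.1392, np.float64(5.6)), (0.13, -0.034, 0.139, np.float64(12.8)), (0.19, -0.016, 0.139, np.float64(5.4)), (0.25, -0.014, 0.139, np.float64(4.7)), (0.31, -0.014, 0.139, np.float64(6.0)), (0.37, -0.012, 0.1391, np.float64(3.5)), (0.43, -0.008, 0.1392, np.float64(2.8)), (0.47, -0.003, 0.1395, np.float64(0.4))]
121.1083
```

Resistance rose sharply and then gave way, so the wheel is probably on its stop. I'll release and check the lever and plate.

Run:
```python
from stroke import *
arm.move_gripper(.6); p=np.array(arm.read_tool_pos()); arm.line_to([p[0],p[1],.25],.15); arm.move_gripper(0)
arm.movep(W(.11,0,.30),down(psi+np.pi/2)); arm.pause(.3)
C,im=shot("wrist","pics/r3.png"); np.savez("r3.npz",R=C[1],o=C[2])
old=cv2.imread("pics/r2.png")
cv2.imwrite("pics/v9.png",np.vstack([cv2.resize(im[30:240,180:500],None,fx=1.8,fy=1.8,interpolation=cv2.INTER_CUBIC)[:300*2][:378],cv2.resize(old[90:210,180:500],None,fx=1.8,fy=1.8,interpolation=cv2.INTER_CUBIC)])); print(arm.read_time())
```

```text
124.7917
```

View pics/v9.png

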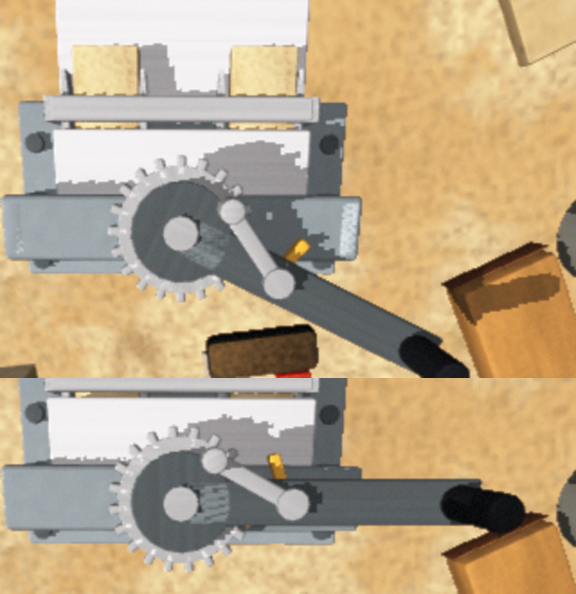

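The lever is still at tighten (post (232,210), near side) and both blanks are still in. The plate looks smaller, so it has dropped. I'll check its sink numerically, and the blank edges.

Run:
```python
from h import *
def edge(p,c,w=7):   # subpixel position of max |gradient| near c in 1-D profile
    g=np.abs(np.gradient(cv2.GaussianBlur(p.reshape(1,-1),(5,1),0).ravel())); i=np.arange(c-w,c+w+1); return (i*g[i]).sum()/g[i].sum(), i[np.argmax(g[i])]
for n,rows,l,r in(("r0",range(104,112),None,None),("r2",range(104,112),207,353),("r3",range(106,114),210,351)):
    im=cv2.imread(f"pics/{n}.png"); gr=cv2.cvtColor(im,cv2.COLOR_BGR2GRAY).astype(np.float32)
    C=(camera_info("wrist"),*[np.load(n+".npz")[k] for k in("R","o")])
    l,r=l or 207,r or 353; ds=[]
    for y in rows:
        a,b=edge(gr[y],l)[0],edge(gr[y],r)[0]; ra,rb=ray(C,(a,y)),ray(C,(b,y))
        # height at which the two rays are 150 mm apart
        ds.append(C[2][2]-.15/np.linalg.norm((ra[1]/-ra[1][2]-rb[1]/-rb[1][2])))
    print(n,"plate top z",np.median(ds).round(4),np.std(ds).round(4))
    g2=gr[:,234:243].mean(1) ; g3=gr[:,321:330].mean(1)
    for c,p in((238,g2),(325,g3)):
        e=edge(im[:,c-4:c+5,0].mean(1).astype(np.float32),56,5)[1]; print("  rear",toP(plane(C,(c,e),.026))[0].round(4))
```

```text
r0 plate top z 0.0481 0.0004
  rear -0.0278
  rear -0.0278
r2 plate top z 0.0481 0.0004
  rear -0.0279
  rear -0.0279
r3 plate top z 0.0363 0.0012
  rear -0.0278
  rear -0.0278
```

Run:
```python
from h import *
for n,y0 in(("r2",102),("r3",104)):
    im=cv2.imread(f"pics/{n}.png"); gr=cv2.cvtColor(im,cv2.COLOR_BGR2GRAY)
    for y in range(y0,y0+12,3): print(n,y,gr[y,200:218].tolist(),gr[y,342:360].tolist())
```

```text
r2 102 [158, 157, 155, 156, 159, 173, 228, 238, 237, 238, 239, 239, 238, 238, 239, 238, 238, 238] [218, 217, 220, 218, 217, 220, 217, 217, 216, 218, 217, 214, 200, 138, 101, 95, 93, 95]
r2 105 [90, 75, 70, 85, 93, 114, 210, 238, 241, 241, 240, 240, 240, 241, 241, 242, 242, 242] [237, 236, 236, 237, 236, 237, 236, 237, 236, 236, 236, 234, 215, 141, 98, 92, 95, 90]
r2 108 [94, 95, 91, 69, 64, 99, 173, 236, 242, 242, 242, 242, 242, 242, 242, 242, 242, 242] [237, 237, 237, 237, 237, 236, 237, 236, 237, 237, 237, 236, 203, 129, 98, 88, 55, 51]
r2 111 [95, 93, 91, 67, 58, 88, 145, 234, 242, 242, 242, 242, 242, 242, 241, 242, 242, 241] [238, 237, 237, 237, 237, 237, 237, 238, 237, 237, 237, 236, 192, 115, 91, 70, 49, 53]
r3 104 [90, 81, 89, 94, 95, 100, 106, 112, 158, 205, 239, 242, 242, 242, 243, 242, 241, 242] [239, 239, 239, 239, 239, 239, 239, 238, 238, 213, 139, 99, 96, 93, 93, 94, 95, 94]
r3 107 [94, 94, 88, 63, 85, 93, 96, 104, 154, 182, 237, 243, 243, 242, 243, 242, 242, 242] [237, 238, 238, 238, 238, 238, 237, 237, 235, 201, 127, 99, 94, 95, 95, 93, 71, 54]
r3 110 [99, 96, 94, 76, 61, 85, 95, 93, 102, 162, 237, 243, 243, 243, 243, 243, 243, 243] [237, 238, 238, 237, 238, 238, 236, 237, 237, 191, 114, 98, 94, 94, 93, 70, 52, 53]
r3 113 [94, 89, 70, 80, 102, 115, 152, 160, 161, 185, 243, 244, 242, 242, 243, 242, 242, 243] [238, 238, 234, 234, 235, 237, 238, 238, 235, 180, 115, 98, 95, 96, 94, 90, 64, 48]
```

The plate width went from 148.6 to 142.3 px, which is about 14.3 mm of sink. Full travel is 13.6–15 mm, and the strokes ended with 13–15 N against the stop. The lever is at tighten, the blanks are home and the robot is clear, so I'm handing in.

```bash
python3 -c "
from station import ticket
print(ticket.finish_job())"
```

```text
the job is handed in; nothing more can be done
None
```

I handed the job in at about 125 s of the 210 s limit. Both blanks are home (lanes 0 and 2), the lever is at tighten, the plate has sunk about 14.3 mm (full travel is 13.6–15 mm), and I never touched the stub or the tin.

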